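# Pack the rattle and clamp the toy basket shut

### The job

Lay the red rattle flat in the empty front compartment of the grey basket. Then, with the rattle in, push the lid fully shut without slamming it, and last of all swing the orange clamp over until it lies flat on the shut lid. Leave the steel bowl and the glass jar where they stand and the toys already packed in their own compartment.

Things in the scene. Friction and masses are not known exactly. Their poses are not given: they have to be found in the camera images.
- basket: Open grey plastic basket, fixed: 230 mm along its x, 260 mm along its y, 80 mm high, walls and floor 5 mm. Origin: centre of its underside; z up. Its +x points roughly to the robot's left: lid hinge along the +x wall, clamp outside the -x wall. A 4 mm divider along y (at x = +18 mm, top 50 mm above the underside) parts the empty front compartment from the smaller rear one by the hinge.
- lid (a joint): Angle of the light-grey lid: 0 fully shut, flat on the rim; 1.57 upright; grows as it opens, to 1.95. Starts at 1.5 to 1.85. Plate 260 mm wide (along the basket's y, centred), 8 mm thick; shut, its top is 88 mm above the basket's underside. Stiff hinge (0.4 N m, some 3 N at the far edge): it stays where it is left and must be pushed or pressed all the way down.
- lid_edge (a point): Middle of the lid's free edge, mid-thickness, 238 mm from the hinge. The hinge axis runs along the basket's y at x = +115 mm, z = 80 mm in the basket's frame (the lid's underside when shut).
- front_bay (a point): Centre of the inner floor of the empty front compartment, 5 mm above the basket's underside, at x = -47 mm, y = 0 in its frame; the compartment is 126 mm along x, 250 mm along y. Axes as the basket's.
- clamp (a joint): Angle of the orange clamp arm: 0 clamped, lying flat over the lid, pointing to the basket's +x; 1.57 straight up; larger leaning outwards, away from the basket, to 2.3. Starts at 1.75 to 2.1. Arm 28 mm wide along y, 12 mm thick. Stiff pivot (0.12 N m): it stays where it is left and turns when pushed with 2 to 5 N.
- clamp_tip (a point): Free end of the orange clamp arm, mid-thickness, 100 mm from its pivot. The pivot axis runs along the basket's y at x = -127 mm, z = 96.5 mm in the basket's frame, the arm in the middle (y = 0); clamped, its top is 102.5 mm above the basket's underside.
- rattle: Red plastic dumbbell rattle with white dots, 150 mm long along its x, lying flat: two flat round ends of 50 mm diameter and 26 mm height, centred 50 mm either side of the middle, joined by a bar 18 mm wide (along y) and 16 mm high (5 to 21 mm above its underside; about 50 mm of it is clear between the ends). Origin: centre of the underside, z up. 60 to 110 g.
- bowl: Steel baby bowl, rim diameter 100 mm, 42 mm high, standing on the shelf. Origin: centre of its underside. Not to be moved.
- jar: Small glass jar, 70 mm diameter, 100 mm high, with a steel spring clip gripping its rim (up to 116 mm). Origin: centre of its underside. Fragile, not to be moved.
- teether: Sky-blue silicone teether ring, 70 mm outer diameter, 18 mm high, lying flat in the basket's rear compartment. Origin: centre of its underside.
- olive_ring: Olive wood ring, 68 mm outer diameter, 14 mm high, lying flat in the basket's rear compartment. Origin: centre of its underside.

How it is judged:
On the way, in this order (a step that is already met when the one before it is completed fails the run):
1. the rattle lies flat and released in the front compartment, with the lid still open (x of rattle in the frame of basket between -0.09 and -0.004 m and y of rattle in the frame of basket between -0.075 and 0.075 m and z of rattle in the frame of basket below 0.015 m and angle between rattle's own z axis and vertical below 0.2 rad and contact force between rattle and the fingers below 0.1 N and linear speed of rattle below 0.03 m/s and value of joint lid above 0.6 rad), for 0.2 s.
2. the lid is fully shut over the rattle while the clamp is still swung clear (x of rattle in the frame of basket between -0.09 and -0.004 m and y of rattle in the frame of basket between -0.075 and 0.075 m and z of rattle in the frame of basket below 0.015 m and angle between rattle's own z axis and vertical below 0.2 rad and value of joint lid below 0.035 rad and value of joint clamp above 1.2 rad), for 0.2 s.
3. the clamp lies flat on the shut lid (value of joint lid below 0.035 rad and value of joint clamp below 0.06 rad), for 0.2 s.
At the end, for the whole second after the job is handed in: Rattle flat (0.2 rad), at rest and released on the front compartment floor, clear of the divider; lid shut (below 0.035 rad), clamp down (below 0.06 rad); teether and wooden ring in the rear compartment; bowl and jar within 20 mm of where they stood (all of step 3 and x of rattle in the frame of basket between -0.09 and -0.004 m and y of rattle in the frame of basket between -0.075 and 0.075 m and z of rattle in the frame of basket below 0.015 m and angle between rattle's own z axis and vertical below 0.2 rad and contact force between rattle and the fingers below 0.1 N and linear speed of rattle below 0.03 m/s and x of teether in the frame of basket between 0 and 0.12 m and z of each of teether, olive_ring in the frame of basket below 0.04 m and x of olive_ring in the frame of basket between 0 and 0.12 m and distance of each of bowl, jar from where it was at the start of the episode below 0.02 m); the robot touches nothing.
It fails at once if the lid is slammed (faster than 3 rad/s) (velocity of joint lid below -3 rad/s).
It fails at once if the glass jar is shoved or tipped (distance of jar from where it was at the start of the episode above 0.03 m or angle between jar's own z axis and vertical above 0.3 rad).
It fails at once if the bowl is shoved or tipped (distance of bowl from where it was at the start of the episode above 0.03 m or angle between bowl's own z axis and vertical above 0.4 rad).
It also fails if it takes over 72 s, if anything falls off the work surface, if the arm or the gripper's body presses on something with over 40 N, if the wrist force passes 120 N, or if a joint passes its speed limit or range.

### The arm

A 6-joint arm with a two-finger parallel gripper is mounted at the origin on the work surface. World frame = base frame: x ahead of the robot, y to its left, z up, the work surface at z = 0. Lengths are in m, angles in rad, forces in N, time in s.
With the tool pointing down it reaches from about 0.375 to 0.9 m from the base axis. Payload 3.1 kg.
Tool frame: the origin (TCP) lies on the centre line of the jaws, within the pads' length; the fingertips stand 22 mm ahead of it and the grasp point (between the pads) lies 3 mm ahead of it; z points along the fingers, y is the line along which they close (so a half turn about z gives the same grasp; the last joint's range is limited). The gripper opens to 85 mm and grips with 20 to 120 N. Pads are 22 mm wide; open, the fingers measure 114 mm over their backs; the gripper's body (76 mm by 85 mm) begins 54 mm behind the grasp point. The pads swing forward as they close: fully open they stand 13 mm farther back than shut.
Start: joints at [0.988, 0.527, 1.433, -0, 1.181, -0.178], TCP at [0.246, 0.574, 0.253] pointing down, gripper open.
Joint ranges: [-3.08, 3.08], [-0.75, 2.2], [0.22, 2.44], [-1.43, 4.57], [0, 2.65], [-2.85, 2.85]. Speed limits (rad/s): [2.79, 2.79, 3.14, 3.14, 3.14, 3.14].

### API

Orientations are given as a unit quaternion [x, y, z, w].
In Python, from station import manip, eyes, sensors gives the robot as it stands (manip), with the cameras (eyes) and the readings (sensors).
- The arm moves only by the tool drive_effector, called after "Request:" as name(argument=value, ...), one argument or row to a line, values as JSON. Schema: {"type":"object","properties":{"rows":{"type":"array","items":{"type":"number"},"minItems":5,"maxItems":100},"grip_force":{"type":"number"},"only":{"type":"string"},"quiet":{"type":"boolean"},"lines":{"type":"string"}},"required":["rows"],"additionalProperties":false}. rows is one flat list of numbers that holds 1 to 20 rows one after another, with no inner brackets; each row has 5 numbers: dx, dy, dz in units of 100 mm, then a turn about the tool's z in rad, then the opening from 0.0 (shut) to 1.0 (fully open); each row is the pose to reach, as a shift and turn from the pose commanded when the call began, along the tool's axes at that moment; what a row does not reach only later rows make up. A row lasts 1/10 s, in which the tool goes at most 0.05 m and 0.15 rad, less where a joint would pass 70% of its speed; a pose out of reach is approached as far as the arm can. The fingers move at their own pace and stop on an object; grip_force is the grip in N (left out, the last holds). Time passes only in rows, so rows that do not move let the fingers close. The tool returns the time, the measured TCP pose, the force, the opening and the grip force at its end. only (a regular expression) keeps the lines of the reply that match it, lines (a string "A,B") keeps lines A to B, and quiet returns only ok. Input that does not fit is refused with a message, and nothing moves.
- sensors.sense(): the state, without advancing time (a new reading comes with each control period).
- eyes.snapshot(name): name is "side" or "top" or "wrist"; returns a dict with "pixels" (400x640x3 uint8, red, green, blue), "range_z" (400x640 float32, m along the optical axis (not along the pixel's ray), 0 where there is no reading), "fov_y" (degrees; the focal length in pixels is half the picture's height over the tangent of half this angle, whatever the lens; pixels are square), "cx", "cy" (the principal point, pixels), "R" (3x3) and "t" (3): a world point X has camera coordinates R X + t; the wrist camera has in their place "hand_eye" (4x4, takes a point from camera to tool coordinates, whose origin is the TCP and whose axes are the flange's). Camera axes: x right, y down, z forward; pixel columns grow to the right and rows downward; lengths in m; the calibration is good to about 2 mm. A picture is of the moment at which its call begins: read the wrist's pose just before it.
- manip.sign_off(): hands the job in; it is judged then, once.
The state is a dict: "t": time; "q": joint angles; "qd": joint speeds; "tau": joint torques, N m; "tcp_pos": TCP position; "tool_rot": TCP orientation; "force": force on the tool from outside, world axes, zero at the start; "ft_torque": the same for the moment, N m; "finger_gap": opening from 0.0 (shut) to 1.0 (fully open); "gripper_force": force on a finger pad.
Only numpy, scipy, OpenCV 4.12 (cv2) and the standard library are available. Lean on these libraries where they do the work, as an engineer would, in place of code of your own. Each camera call takes 0.05 s, during which the arm holds its last target. There are 200 camera calls.

## Working session

There is one attempt and no reset: what is moved stays moved. The work goes in short steps, Python scripts to look and compute and a tool call to move; the robot and the scene stay as the last step left them, time stands still between calls to the robot, and variables do not carry over. Pictures are saved under pics/ and viewed, at most 10 in all, crops included, and the job is handed in when it is done.

```bash
ls; cat > h.py <<'E'
import numpy as np, cv2
from station import manip, eyes, sensors
from scipy.spatial.transform import Rotation as Rn
def cam(name):
    s=sensors.sense(); c=eyes.snapshot(name)
    c['f']=200/np.tan(np.radians(c['fov_y'])/2)
    if name=='wrist':
        T=np.eye(4); T[:3,:3]=Rn.from_quat(s['tool_rot']).as_matrix(); T[:3,3]=s['tcp_pos']
        M=T@np.array(c['hand_eye'])
        c['Rw'],c['o']=M[:3,:3],M[:3,3]
    else:
        R=np.array(c['R']); c['Rw']=R.T; c['o']=-R.T@np.array(c['t'])
    return c
def rays(c,uv):
    uv=np.atleast_2d(uv).astype(float)
    d=np.c_[(uv[:,0]-c['cx'])/c['f'],(uv[:,1]-c['cy'])/c['f'],np.ones(len(uv))]
    return d@c['Rw'].T
def plane(c,uv,z):
    d=rays(c,uv); return c['o']+d*((z-c['o'][2])/d[:,2])[:,None]
def cloud(c):
    v,u=np.mgrid[:400,:640]; d=rays(c,np.c_[u.ravel(),v.ravel()])
    P=c['o']+d*c['range_z'].reshape(-1,1); P[c['range_z'].ravel()==0]=np.nan
    return P.reshape(400,640,3)
def save(c,n): cv2.imwrite('pics/'+n,c['pixels'][:,:,::-1])
E
mkdir -p pics; python3 - <<'E'
from h import *
print(sensors.sense())
a=[cam('side'),cam('top'),cam('wrist')]
for c in a: print(c['o'],c['Rw'][:,2],c['f'])
im=np.vstack([c['pixels'] for c in a[:2]])[:,:,::-1]
cv2.imwrite('pics/a.png',cv2.resize(im,(480,600),interpolation=cv2.INTER_AREA)) 
save(a[1],'top.png'); save(a[0],'side.png')
E
```

```text
pics
station.py
{'t': 0.0, 'q': array([ 9.87446695e-01,  5.28486256e-01,  1.43389983e+00,  6.26524337e-06,
        1.18139348e+00, -1.78476761e-01]), 'qd': array([-0.00024754,  0.00068462,  0.00089512,  0.00132662, -0.0002313 ,
        0.00017702]), 'tau': array([-1.32936616e-04, -4.42356098e+01, -1.78024936e+01, -2.36850838e-04,
        8.43362999e-03, -1.71928127e-05]), 'tcp_pos': array([0.24577391, 0.57392329, 0.25232201]), 'tool_rot': array([ 2.01057656e-01,  9.79578799e-01, -1.01400589e-03, -4.09201409e-04]), 'force': array([-0.41494802, -0.90002316,  0.34733235]), 'ft_torque': array([-0.01662683,  0.0315439 ,  0.02047496]), 'gripper_force': 0.0, 'finger_gap': 1.001543217995243}
[ 0.19903087 -0.94572778  0.74305606] [ 0.28425126  0.80620318 -0.51888115] 481.63102479383156
[0.29038848 0.05610286 1.35323802] [ 0.21202872 -0.00338611 -0.97725757] 437.42247304982413
[0.17613879 0.60309746 0.37304039] [ 0.2700664  -0.11797278 -0.95558702] 298.86213510140453
```

View pics/top.png

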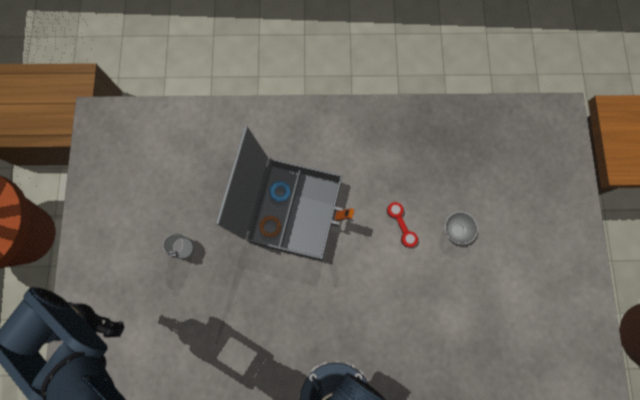

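View pics/side.png

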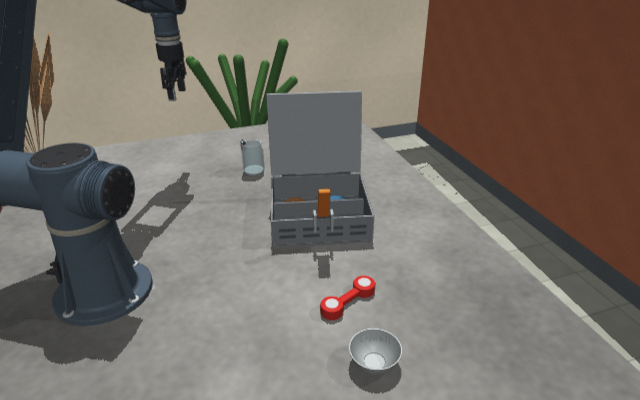

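The top view shows the rattle ends at about (396,210) and (410,240), the bowl at (461,229), the basket around (300,215) with the clamp at (343,214), and the jar at (180,247). The side view agrees: lid upright, clamp leaning out towards the rattle. Next I measure these.

```bash
cat > m.py <<'E'
from h import *
def red(c):
    h=cv2.cvtColor(c['pixels'],cv2.COLOR_RGB2HSV).astype(int)
    return (((h[...,0]<4)|(h[...,0]>175))&(h[...,1]>180)&(h[...,2]>90)).astype(np.uint8)
def orange(c):
    h=cv2.cvtColor(c['pixels'],cv2.COLOR_RGB2HSV).astype(int)
    return ((h[...,0]>=6)&(h[...,0]<16)&(h[...,1]>200)&(h[...,2]>110)).astype(np.uint8)
def big(m,box):
    k=np.zeros_like(m); k[box[1]:box[3],box[0]:box[2]]=1; m=m*k
    n,l,s,ce=cv2.connectedComponentsWithStats(m); 
    i=1+np.argmax(s[1:,4]); return l==i,ce[i],s[i]
def tri(c1,u1,c2,u2):
    d1,d2=rays(c1,u1)[0],rays(c2,u2)[0]
    k=np.linalg.lstsq(np.c_[d1,-d2],c2['o']-c1['o'],rcond=None)[0]
    p,q=c1['o']+k[0]*d1,c2['o']+k[1]*d2; return (p+q)/2,np.linalg.norm(p-q)
E
python3 - <<'E'
from m import *
np.set_printoptions(precision=4,suppress=True)
t,s=cam('top'),cam('side'); Pt,Ps=cloud(t),cloud(s)
# table height near
print('table top',np.nanmedian(Pt[260:300,400:440,2]),'side',np.nanmedian(Ps[300:340,440:480,2]))
mt,ct,st=big(red(t),(370,190,440,260)); ms,cs,ss=big(red(s),(310,265,385,330))
print('rattle',st,ss)
# filled ends: white dots
def ends(c,box):
    hsv=cv2.cvtColor(c['pixels'],cv2.COLOR_RGB2HSV); w=((hsv[...,1]<75)&(hsv[...,2]>170)).astype(np.uint8)
    k=np.zeros_like(w);k[box[1]:box[3],box[0]:box[2]]=1
    n,l,sx,ce=cv2.connectedComponentsWithStats(w*k)
    o=np.argsort(-sx[1:,4])[:2]+1; return ce[o],sx[o,4]
et,at=ends(t,(384,198,422,252)); es,as_=ends(s,(318,272,380,322)); print(et,at,es,as_)
es=es[np.argsort(es[:,0])]; et=et[np.argsort(-et[:,1])]
E=[]
for a,b in zip(et,es): 
    p,e=tri(t,a,s,b); E.append(p); print('end',p,e, plane(t,a,.026),plane(s,b,.026))
E=np.array(E); print('mid',E.mean(0),'len',np.linalg.norm(E[0]-E[1]),'yaw',np.arctan2(*(E[1]-E[0])[[1,0]]))
# rim
m=np.zeros((400,640),bool); m[150:275,215:365]=1
m1=m&(abs(Pt[...,2]-.08)<.004)
q=Pt[m1][:,:2]; r=cv2.minAreaRect(q.astype(np.float32)); print('rim rect',r,m1.sum())
for nm,P,mm in(('t',Pt,orange(t)),('s',Ps,orange(s))):
    box=(325,195,370,235) if nm=='t' else (300,175,345,230)
    k,ce,sx=big(mm,box); print('clamp',nm,sx,ce,P[k].min(0),P[k].max(0))
k=m&(Pt[...,2]>.12); print('lid',Pt[k].min(0),Pt[k].max(0)); 
ks=np.zeros_like(m);ks[95:172,272:358]=1;print('lid side',[Ps[y,x] for y,x in((97,275),(97,355),(165,278),(165,355))])
k=np.zeros_like(m);k[200:255,440:485]=1;k&=(Pt[...,2]>.03);print('bowl',Pt[k].min(0),Pt[k].max(0))
k=np.zeros_like(m);k[225:270,155:212]=1;k&=(Pt[...,2]>.03);print('jar',Pt[k].min(0),Pt[k].max(0))
np.savez('pt.npz',Pt=Pt,Ps=Ps)
cr=t['pixels'][120:275,150:480,::-1]; cv2.imwrite('pics/crop.png',cv2.resize(cr,None,fx=2.4,fy=2.4,interpolation=cv2.INTER_CUBIC))
E
```

```text
table top -8.914648002311676e-05 side -9.749759493304921e-06
rattle [388 203  29  44 214] [321 276  54  44 671]
[] [] [[331.5    303.    ]
 [363.8605 281.6628]] [96 86]<stdin>:19: RuntimeWarning: Mean of empty slice.
  ret = ret.dtype.type(ret / rcount)
Traceback (most recent call last):
IndexError: index 0 is out of bounds for axis 0 with size 0
```

```bash
cat > m1.py <<'E'
from m import *
np.set_printoptions(precision=4,suppress=True)
t,s=cam('top'),cam('side'); Pt,Ps=cloud(t),cloud(s)
def ends(c,box):
    m,_,_=big(red(c),box)
    cs,h=cv2.findContours(m.astype(np.uint8),cv2.RETR_CCOMP,cv2.CHAIN_APPROX_NONE)
    o=[cv2.moments(k) for k,g in zip(cs,h[0]) if g[3]>=0]; o=sorted([k for k in o if k['m00']>3],key=lambda k:-k['m00'])[:2]
    return np.array([[k['m10']/k['m00'],k['m01']/k['m00']] for k in o])
et=ends(t,(370,190,440,260)); es=ends(s,(310,265,385,330)); print(et,es)
es=es[np.argsort(es[:,0])]; et=et[np.argsort(-et[:,1])]
E=[]
for a,b in zip(et,es): 
    p,e=tri(t,a,s,b); E.append(p); print('end',p,e, plane(t,a,.026),plane(s,b,.026))
E=np.array(E); print('mid',E.mean(0),'len',np.linalg.norm(E[0]-E[1]),'yaw',np.arctan2(*(E[1]-E[0])[[1,0]]))
m=np.zeros((400,640),bool); m[150:275,215:365]=1
m1=m&(abs(Pt[...,2]-.08)<.004)
q=Pt[m1][:,:2]; r=cv2.minAreaRect(q.astype(np.float32)); print('rim rect',r,m1.sum())
for nm,P,mm in(('t',Pt,orange(t)),('s',Ps,orange(s))):
    box=(325,195,370,235) if nm=='t' else (300,175,345,230)
    k,ce,sx=big(mm,box); print('clamp',nm,sx,ce,P[k].min(0),P[k].max(0))
k=m&(Pt[...,2]>.12); print('lid',Pt[k].min(0),Pt[k].max(0)); 
print('lid side',[Ps[y,x] for y,x in((97,275),(97,355),(165,278),(165,355))])
k=np.zeros_like(m);k[200:255,440:485]=1;k&=(Pt[...,2]>.03);print('bowl',Pt[k].min(0),Pt[k].max(0))
k=np.zeros_like(m);k[225:270,155:212]=1;k&=(Pt[...,2]>.03);print('jar',Pt[k].min(0),Pt[k].max(0))
k=np.zeros_like(m);k[155:270,240:350]=1
for lo,hi in((.005,.012),(.04,.06),(.07,.09)): 
    kk=k&(Pt[...,2]>lo)&(Pt[...,2]<hi); print(lo,kk.sum(),Pt[kk].min(0),Pt[kk].max(0),np.median(Pt[kk],0))
cr=t['pixels'][120:275,150:480,::-1]; cv2.imwrite('pics/crop.png',cv2.resize(cr,None,fx=2.4,fy=2.4,interpolation=cv2.INTER_CUBIC))
E
python3 m1.py
```

```text
[[409.7956 238.3635]] [[331.446 303.   ]]
end [ 0.4615 -0.2346  0.0283] 0.001544134115921673 [[ 0.4626 -0.2353  0.026 ]] [[ 0.4615 -0.2323  0.026 ]]Traceback (most recent call last):
  File "m1.py", line 14, in <module>
    E=np.array(E); print('mid',E.mean(0),'len',np.linalg.norm(E[0]-E[1]),'yaw',np.arctan2(*(E[1]-E[0])[[1,0]]))
                                                                   ~^^^
IndexError: index 1 is out of bounds for axis 0 with size 1
```

```bash
sed -i 's/(h\[...,1\]>180)&(h\[...,2\]>90)/(h[...,1]>110)\&(h[...,2]>60)/; s/<4)|(h\[...,0\]>175)/<5)|(h[...,0]>170)/' m.py
python3 m1.py
```

```text
[[409.7553 238.3719]
 [395.1125 209.    ]] [[331.5122 302.9553]
 [363.8654 281.7668]]
end [ 0.4616 -0.2345  0.0283] 0.0013397233619610374 [[ 0.4625 -0.2352  0.026 ]] [[ 0.4617 -0.2322  0.026 ]]
end [ 0.5533 -0.1944  0.0274] 0.0014402733653835305 [[ 0.5543 -0.1948  0.026 ]] [[ 0.5532 -0.1929  0.026 ]]
mid [ 0.5074 -0.2144  0.0279] len 0.10010319400614227 yaw 0.4125581391308869
rim rect ((0.5500996708869934, 0.10798099637031555), (0.24570013582706451, 0.260418564081192), 75.62761688232422) 505
clamp t [336 211   9   8  49] [339.7143 214.8367] [ 0.5066 -0.0268  0.103 ] [ 0.5291 -0.007   0.1599]
clamp s [319 193   1   1   1] [319. 193.] [ 0.4979 -0.0476  0.1873] [ 0.4979 -0.0476  0.1873]
lid [ 0.4568 -0.0497  0.1201] [0.7049 0.2924 0.32  ]
lid side [array([0.4863, 0.2844, 0.3064]), array([0.6956, 0.2261, 0.3009]), array([0.4765, 0.2553, 0.1165]), array([0.6906, 0.199 , 0.1068])]
bowl [ 0.4421 -0.4391  0.0301] [ 0.5415 -0.3391  0.048 ]
jar [0.406  0.4276 0.0304] [0.4754 0.4971 0.1206]
0.005 2299 [ 0.373  -0.0559  0.005 ] [0.7389 0.2855 0.012 ] [0.5467 0.0973 0.0067]
0.04 415 [ 0.3981 -0.0243  0.0401] [0.7012 0.256  0.06  ] [0.5989 0.1357 0.0499]
0.07 741 [ 0.4006 -0.0263  0.0701] [0.7044 0.2579 0.09  ] [0.5585 0.1506 0.0797]
```

View pics/crop.png

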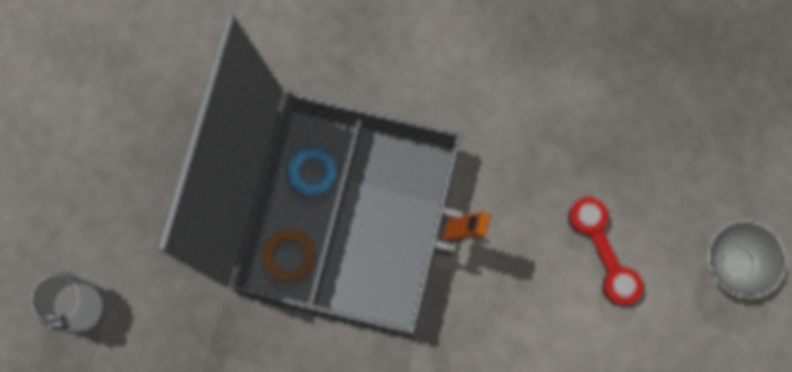

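The crop confirms the layout: rattle red with both white dots, and the front bay empty. The rattle measures well (dots 100 mm apart, height 27 mm). Now I refine the basket frame, lid, clamp and the move targets.

```bash
cat > m2.py <<'E'
from m import *
np.set_printoptions(precision=4,suppress=True)
t,s=cam('top'),cam('side'); Pt,Ps=cloud(t),cloud(s)
m=np.zeros((400,640),bool); m[150:275,215:365]=1
ms=np.zeros((400,640),bool); ms[165:250,262:380]=1
T=Pt[m&(abs(Pt[...,2]-.08)<.003)]; S=Ps[ms&(abs(Ps[...,2]-.08)<.003)]
c0=np.array([.55,.108])
for yaw in (1.30,1.31,1.32,1.33,1.34):
    X=np.array([np.cos(yaw),np.sin(yaw)]);Y=np.array([-X[1],X[0]])
    o=[]
    for Q in (T,S):
        b=np.c_[(Q[:,:2]-c0)@X,(Q[:,:2]-c0)@Y]
        f=b[(b[:,0]<-.085)&(abs(b[:,1])>.035)&(abs(b[:,1])<.12)]; n=b[(b[:,1]>.11)&(b[:,0]<.09)]; fr=b[(b[:,1]<-.11)&(b[:,0]<.09)]
        o+=[len(f),np.median(f[:,0]),np.polyfit(f[:,1],f[:,0],1)[0] if len(f)>4 else 0,len(n),np.median(n[:,1]),len(fr),np.median(fr[:,1])]
    print(yaw,np.array(o))
yaw=1.316;X=np.array([np.cos(yaw),np.sin(yaw)]);Y=np.array([-X[1],X[0]])
for P in(Pt,Ps):
    b=np.stack([(P[...,:2]-c0)@X,(P[...,:2]-c0)@Y],-1)
    k=(b[...,0]>-.11)&(b[...,0]<.02)&(abs(b[...,1])<.1)&(P[...,2]<.03); print('floor',k.sum(),np.median(P[k],0))
    k=(abs(b[...,0]-.02)<.03)&(abs(b[...,1])<.1)&(abs(P[...,2]-.05)<.004); print('divider',k.sum(),np.median(b[k],0),np.median(P[k],0))
    k=(abs(b[...,1])<.014)&(b[...,0]<-.115)&(b[...,0]>-.19)&(P[...,2]>.11); print('clamp',k.sum(),np.c_[b[k],P[k][:,2]][np.argsort(P[k][:,2])][[0,-1]])
    k=(abs(b[...,1])<.1)&(b[...,0]>.08)&(P[...,2]>.13)&(b[...,0]<.2)
    if k.sum()>9: a=np.polyfit(P[k][:,2],b[k][:,0],1); print('lid',k.sum(),np.pi/2+np.arctan(a[0]),'x at z=.08',np.polyval(a,.08),'ztop',P[k][:,2].max())
E
python3 m2.py
```

```text
1.3 [ 78.      -0.1066  -0.0191 113.       0.1271  92.      -0.1269 129.
  -0.1069  -0.0193  83.       0.1265  86.      -0.1272]
1.31 [ 77.      -0.1064  -0.0095 113.       0.1271  92.      -0.1269 130.
  -0.1071  -0.0094  82.       0.1268  87.      -0.1271]
1.32 [ 76.      -0.1063   0.0006 113.       0.1271  92.      -0.1268 130.
  -0.1072   0.0009  84.       0.1264  86.      -0.1268]
1.33 [ 76.      -0.1064   0.0106 113.       0.1274  91.      -0.1268 130.
  -0.1069   0.0109  84.       0.1263  85.      -0.1266]
1.34 [ 77.      -0.1063   0.0206 114.       0.1273  91.      -0.1268 129.
  -0.1069   0.0217  86.       0.1272  86.      -0.1263]
floor 2470 [0.5379 0.0684 0.0048]
divider 81 [0.0243 0.0076] [0.5492 0.1323 0.0498]
clamp 166 [[-0.1221  0.0132  0.1115]
 [-0.1553 -0.006   0.1927]]
lid 2028 1.7089475315333251 x at z=.08 0.12042681211240902 ztop 0.3194795394770873
floor 805 [0.5245 0.0089 0.0115]
divider 117 [0.023  0.0185] [0.5371 0.1348 0.0488]
clamp 283 [[-0.1302 -0.0123  0.1103]
 [-0.1591 -0.0098  0.1915]]
lid 4732 1.700896408644502 x at z=.08 0.12216945940678993 ztop 0.31676626508255284
```

```bash
cat > go.py <<'E'
# python3 go.py x y z toolx_yaw  (world) or  b xb yb z yaw_off (basket frame): prints tool-frame shifts
import sys; from h import *
np.set_printoptions(precision=4,suppress=True)
yw=1.3195;X=np.array([np.cos(yw),np.sin(yw)]);Y=np.array([-X[1],X[0]]);C=np.array([.5514,.1136])
s=sensors.sense(); R=Rn.from_quat(s['tool_rot']).as_matrix()
cur=np.arctan2(R[1,0],R[0,0])
print('t',s['t'],'tcp',s['tcp_pos'],'basket',(s['tcp_pos'][:2]-C)@X,(s['tcp_pos'][:2]-C)@Y,'yaw',cur,'q',s['q'])
for a in sys.argv[1:]:
    a=a.split(',')
    if a[0]=='b': v=[float(k) for k in a[1:]]; p=np.r_[C+v[0]*X+v[1]*Y,v[2]]; w=v[3] if len(v)>3 else None
    else: v=[float(k) for k in a]; p=np.array(v[:3]); w=v[3] if len(v)>3 else None
    print(p,'shift',R.T@(p-s['tcp_pos']),'turn',None if w is None else -(w-cur))
E
python3 go.py .246,.574,.42 .48,.10,.42 .5074,-.2144,.20,.4126
```

```text
t 0.55 tcp [0.2461 0.5745 0.2533] basket 0.3704646130374037 0.41031766150982524 yaw 2.7368106947952926 q [ 0.9875  0.5275  1.4327  0.      1.1814 -0.1785]
[0.246 0.574 0.42 ] shift [-0.0001 -0.0005 -0.1667] turn None
[0.48 0.1  0.42] shift [-0.4019 -0.344  -0.1667] turn None
[ 0.5074 -0.2144  0.2   ] shift [-0.5509 -0.6222  0.0533] turn 2.3242106947952927
```

Careful with the scale: shifts go in units of 100 mm. That gives: -0.402 m is -4.02, -0.344 m is -3.44.

Request:
drive_effector(
  rows=[0,0,-1.6,0,1,0,0,-1.6,0,1,0,0,-1.6,0,1,0,0,-1.6,0,1,-4.02,-3.44,-1.66,0.6,1,-4.02,-3.44,-1.66,0.7,1,-4.02,-3.44,-1.66,0.8,1,-4.02,-3.44,-1.66,0.9,1,-4.02,-3.44,-1.66,1.1,1,-4.02,-3.44,-1.66,1.2,1,-4.02,-3.44,-1.66,1.3,1,-4.02,-3.44,-1.66,1.5,1,-4.02,-3.44,-1.66,1.6,1,-4.02,-3.44,-1.66,1.7,1,-4.02,-3.44,-1.66,1.8,1],
)

```text
t: 2.05
tcp_pos: [0.4812, 0.0967, 0.419]
tool_rot: [0.858, 0.513, -0.0, 0.0]
force: [0.2, 0.4, 0.4]
finger_gap: 0.999
gripper_force: 0.0
```

```bash
python3 go.py .5074,-.2144,.15,.4126
```

```text
t 2.05 tcp [0.4812 0.0967 0.419 ] basket -0.033785142789428645 0.06377902761088605 yaw 1.077594324675627 q [-0.0292  0.1754  1.5136 -0.001   1.4523  0.4641]
[ 0.5074 -0.2144  0.15  ] shift [-0.2615  0.1702  0.2693] turn 0.6649943246756269
```

In the tool's units: 0.269 m is 2.69, -0.261 m is -2.61.

Request:
drive_effector(
  rows=[-2.6,1.7,0.5,0.66,1,-2.6,1.7,0.5,0.66,1,-2.6,1.7,0.5,0.66,1,-2.6,1.7,0.5,0.66,1,-2.6,1.7,0.5,0.66,1,-2.6,1.7,0.5,0.66,1,-2.6,1.7,0.5,0.66,1,-2.61,1.7,2.69,0.665,1,-2.61,1.7,2.69,0.665,1,-2.61,1.7,2.69,0.665,1,-2.61,1.7,2.69,0.665,1,-2.61,1.7,2.69,0.665,1,-2.61,1.7,2.69,0.665,1,-2.61,1.7,2.69,0.665,1],
)

```text
t: 3.45
tcp_pos: [0.5095, -0.2099, 0.1506]
tool_rot: [0.978, 0.21, 0.0, 0.0]
force: [-0.0, -0.9, 0.4]
finger_gap: 1.001
gripper_force: 0.0
```

```bash
python3 go.py .5074,-.2144,.026,.4126; python3 - <<'E'
from m import *
c=cam('wrist'); save(c,'w1.png'); P=cloud(c)
m=red(c).astype(bool)&(P[...,2]>.003)&(P[...,2]<.05)
r=cv2.minAreaRect(P[m][:,:2].astype(np.float32)); q=P[m]; x=q[:,:2]-q[:,:2].mean(0); u=np.linalg.svd(x,full_matrices=False)[2][0]
print(m.sum(),r,np.arctan2(u[1],u[0]),np.percentile(q[:,2],[5,50,95,99]))
E
```

```text
t 3.45 tcp [ 0.5095 -0.2099  0.1506] basket -0.32378791536370954 -0.03991431427714024 yaw 0.4222392207174059 q [-0.5937  0.573   1.7128  0.0002  0.8557  0.5548]
[ 0.5074 -0.2144  0.026 ] shift [-0.0038  0.0032  0.1246] turn 0.00963922071740586
4189 ((0.5089669823646545, -0.2152378261089325), (0.14784489572048187, 0.04836837574839592), 23.054338455200195) -2.721962275409435 [0.019565   0.02532445 0.02680865 0.02731293]
```

View pics/w1.png

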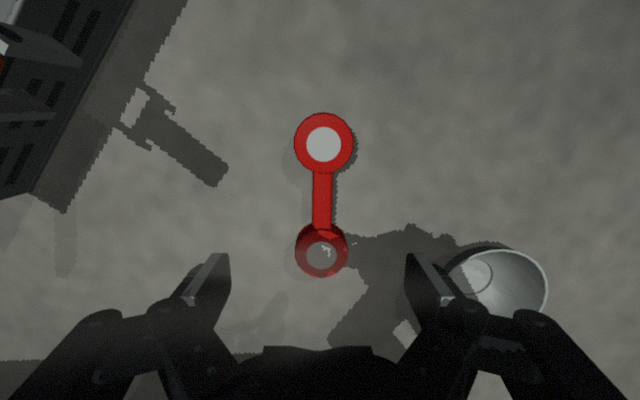

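The wrist view shows the rattle centred between the jaws, ends at (323,144) and (321,250), with the bowl at (497,283) clear of the right finger. The wrist measurement agrees within 2 mm, so I descend and grip.

In the tool's units: 0.004 m is 0.04, -0.0035 m is -0.035.

Request:
drive_effector(
  rows=[-0.035,0.04,0.6,0.01,1,-0.035,0.04,1,0.01,1,-0.035,0.04,1.246,0.01,1,-0.035,0.04,1.246,0.01,1,-0.035,0.04,1.246,0.01,1,-0.035,0.04,1.246,0.01,0,-0.035,0.04,1.246,0.01,0,-0.035,0.04,1.246,0.01,0,-0.035,0.04,1.246,0.01,0,-0.035,0.04,1.246,0.01,0,-0.035,0.04,1.246,0.01,0],
  grip_force=40,
)

```text
t: 4.6
tcp_pos: [0.508, -0.2155, 0.0265]
tool_rot: [0.979, 0.204, 0.0, 0.0]
force: [-0.6, 0.5, 6.0]
finger_gap: 0.202
gripper_force: 40.5
```

```bash
python3 go.py b,-.05,0,.22,-.2513
```

```text
t 4.6 tcp [ 0.508  -0.2155  0.0265] basket -0.3295184652612995 -0.03975170014535373 yaw 0.4117702127436218 q [-0.6037  0.7859  1.7629  0.0001  0.5916  0.5552]
[0.539  0.0652 0.22  ] shift [ 0.1408 -0.2446 -0.1937] turn 0.6630702127436219
```

In the tool's units: -0.255 m is -2.55, -0.2446 m is -2.446.

Request:
drive_effector(
  rows=[0,0,-0.5,0,0,0,0,-1,0,0,0,0,-1.5,0,0,0,0,-2,0,0,0,0,-2.55,0,0,1.4,-2.44,-2.55,0.66,0,1.4,-2.44,-2.55,0.66,0,1.4,-2.44,-2.55,0.66,0,1.4,-2.44,-2.55,0.66,0,1.4,-2.44,-2.55,0.66,0,1.4,-2.44,-2.55,0.66,0,1.4,-2.44,-2.55,0.66,0,1.4,-2.44,-2.55,0.66,0,1.41,-2.446,-2.55,0.663,0,1.41,-2.446,-2.55,0.663,0],
)

```text
t: 6.1
tcp_pos: [0.539, 0.064, 0.2805]
tool_rot: [0.992, -0.126, -0.0, 0.0]
force: [-0.5, -0.5, -1.1]
finger_gap: 0.202
gripper_force: 39.7
```

```bash
python3 go.py b,-.05,0,.034,-.2513; python3 - <<'E'
from m import *
yw=1.3195;X=np.array([np.cos(yw),np.sin(yw)]);Y=np.array([-X[1],X[0]]);C=np.array([.5514,.1136])
c=cam('wrist'); P=cloud(c); m=red(c).astype(bool)&(P[...,2]>.15)
q=P[m]; b=np.c_[(q[:,:2]-C)@X,(q[:,:2]-C)@Y,q[:,2]]; print(m.sum(),np.percentile(b,[1,50,99],axis=0))
c=cam('top'); P=cloud(c); m=red(c).astype(bool)&(P[...,2]>.15); q=P[m]; print(m.sum(),cv2.minAreaRect(np.c_[(q[:,:2]-C)@X,(q[:,:2]-C)@Y].astype(np.float32)))
E
```

```text
t 6.1 tcp [0.539  0.064  0.2805] basket -0.05117944541880459 -0.0002961071701061222 yaw -0.2533860608025613 q [-0.0877  0.3843  1.6072 -0.0003  1.1505  1.7366]
[0.539  0.0652 0.034 ] shift [-0.0002 -0.0013  0.2465] turn -0.002086060802561296
11795 [[-0.07461602 -0.07402906  0.27217622]
 [-0.0520466  -0.03548706  0.27932506]
 [-0.03001484  0.03556513  0.28287432]]
26 ((-0.054563991725444794, 0.025944501161575317), (0.015375015325844288, 0.0255060326308012), 9.595270156860352)
```

In the tool's units: 0.249 m is 2.49, 0.244 m is 2.44.

Request:
drive_effector(
  rows=[0,0,0.5,0,0,0,0,1,0,0,0,0,1.5,0,0,0,0,1.9,0,0,0,0,2.2,0,0,0,0,2.35,0,0,0,0,2.44,0,0,0,0,2.49,0,0,0,0,2.49,0,0,0,0,2.49,0,0],
)

```text
t: 7.2
tcp_pos: [0.5398, 0.065, 0.0326]
tool_rot: [0.992, -0.125, 0.001, -0.0]
force: [0.4, 0.1, -0.6]
finger_gap: 0.2
gripper_force: 39.7
```

In the tool's units: -0.38 m is -3.8, -0.33 m is -3.3.

Request:
drive_effector(
  rows=[0,0,0.01,0,0.3,0,0,0.01,0,0.45,0,0,0.01,0,0.45,0,0,0.01,0,0.45,0,0,-0.3,0,0.45,0,0,-0.8,0,0.45,0,0,-1.3,0,0.45,0,0,-1.8,0,0.45,0,0,-2.3,0,0.45,0,0,-2.8,0,0.4,0,0,-3.3,0,0.2,0,0,-3.8,0,0,0,0,-3.8,0,0],
)

```text
t: 8.5
tcp_pos: [0.542, 0.0653, 0.4201]
tool_rot: [0.992, -0.125, 0.009, -0.0]
force: [0.2, -0.1, 1.3]
finger_gap: -0.005
gripper_force: 0.0
```

```bash
python3 - <<'E'
from m import *
yw=1.3195;X=np.array([np.cos(yw),np.sin(yw)]);Y=np.array([-X[1],X[0]]);C=np.array([.5514,.1136])
for n in('wrist','top'):
    c=cam(n); save(c,n+'2.png'); P=cloud(c); m=red(c).astype(bool)&(P[...,2]<.1); q=P[m]; b=np.c_[(q[:,:2]-C)@X,(q[:,:2]-C)@Y]
    k=(abs(b[:,0])<.13)&(abs(b[:,1])<.13)
    print(n,k.sum(),cv2.minAreaRect(b[k].astype(np.float32)),np.percentile(q[k][:,2],[5,50,95]))
E
python3 go.py b,.22,.04,.42,-.2513 b,.22,.04,.29,-.2513
```

```text
wrist 1157 ((-0.05130819231271744, 0.002080470323562622), (0.04969247803092003, 0.15495523810386658), 0.8555136919021606) [0.02397387 0.02999245 0.03211422]
top 125 ((-0.05136477202177048, -0.05040975660085678), (0.048581209033727646, 0.04828408360481262), 89.65129089355469) [0.02490281 0.03006853 0.03519331]
t 8.6 tcp [0.539  0.0654 0.4132] basket -0.04974364190884562 5.437747682839576e-05 yaw -0.25098925534837585 q [-0.0851  0.2629  1.4119 -0.      1.4635  1.7367]
[0.5674 0.3366 0.42  ] shift [-0.0398 -0.2698 -0.0068] turn 0.000310744651624173
[0.5674 0.3366 0.29  ] shift [-0.0403 -0.2697  0.1232] turn 0.000310744651624173
```

View pics/wrist2.png

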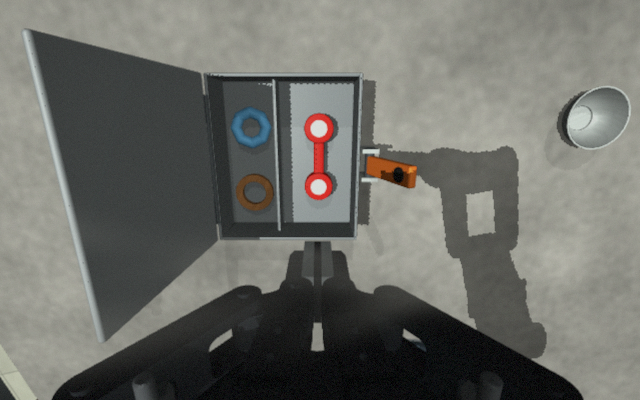

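The rattle lies flat at x = -0.051, y about 0 in the basket (ends seen at (319,127) and (319,187)), and both toys are still in the rear. Next I go behind the lid.

In the tool's units: -0.27 m is -2.7, 0.12 m is 1.2.

Request:
drive_effector(
  rows=[-0.4,-2.7,-0.1,0,0,-0.4,-2.7,-0.1,0,0,-0.4,-2.7,-0.1,0,0,-0.4,-2.7,-0.1,0,0,-0.4,-2.7,-0.1,0,0,-0.4,-2.7,-0.1,0,0,-0.4,-2.7,-0.1,0,0,-0.4,-2.7,1.2,0,0,-0.4,-2.7,1.2,0,0,-0.4,-2.7,1.2,0,0,-0.4,-2.7,1.2,0,0],
)

```text
t: 9.7
tcp_pos: [0.5633, 0.334, 0.2841]
tool_rot: [0.992, -0.126, -0.007, 0.004]
force: [0.5, -0.8, -0.2]
finger_gap: 0.002
gripper_force: 0.0
```

```bash
python3 go.py && python3 - <<'E'
from h import *
s=sensors.sense(); R=Rn.from_quat(s['tool_rot']).as_matrix()
yw=1.3195;X=np.array([np.cos(yw),np.sin(yw)]);Y=np.array([-X[1],X[0]]);C=np.array([.5514,.1136])
for th in np.r_[1.75,np.arange(1.65,-.01,-.11),0]:
    r=.195; x=.115-r*np.cos(th)+.008*np.sin(th)+.0145; z=.08+r*np.sin(th)+.008*np.cos(th)+.022
    p=np.r_[C+x*X+.04*Y,z]; print('%.2f'%th,(R.T@(p-s['tcp_pos'])).round(3),round(x,3),round(z,3))
c=cam('side'); save(c,'s3.png')
E
```

```text
t 9.7 tcp [0.5633 0.334  0.2841] basket 0.21645405314390187 0.04331935085720895 yaw -0.252334987055362 q [ 0.3652  0.5455  1.3057 -0.0006  1.3068  2.1884]
1.75 [ 0.003  0.044 -0.008] 0.172 0.292
1.65 [ 0.003  0.064 -0.011] 0.153 0.296
1.54 [ 0.003  0.085 -0.012] 0.131 0.297
1.43 [ 0.003  0.107 -0.011] 0.11 0.296
1.32 [ 0.003  0.128 -0.008] 0.089 0.293
1.21 [ 0.003  0.148 -0.002] 0.068 0.287
1.10 [0.004 0.168 0.006] 0.048 0.279
0.99 [0.004 0.187 0.017] 0.029 0.269
0.88 [0.004 0.205 0.029] 0.011 0.257
0.77 [0.004 0.221 0.043] -0.005 0.243
0.66 [0.004 0.236 0.059] -0.02 0.228
0.55 [0.005 0.248 0.076] -0.033 0.211
0.44 [0.005 0.259 0.094] -0.044 0.192
0.33 [0.005 0.268 0.114] -0.052 0.173
0.22 [0.005 0.274 0.134] -0.059 0.152
0.11 [0.006 0.278 0.155] -0.063 0.131
-0.00 [0.006 0.28  0.177] -0.066 0.11
0.00 [0.006 0.28  0.177] -0.066 0.11
```

View pics/s3.png

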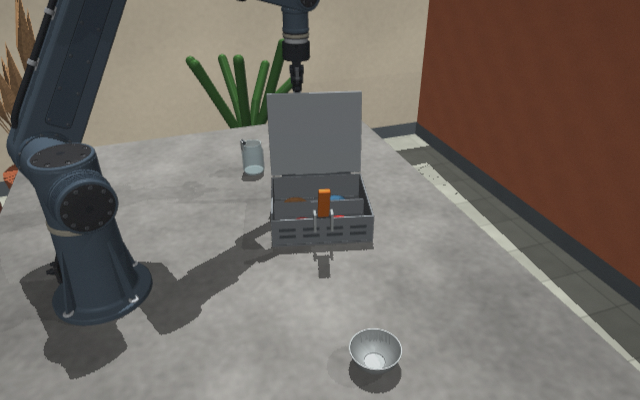

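The side view shows the fingers behind the upright lid's top edge at about (297,85), with the arm clear of everything and the jar untouched at (252,156). Now I push the lid over along its arc, first part.

Request:
drive_effector(
  rows=[0.03,0.3,-0.08,0,0,0.03,0.45,-0.1,0,0,0.03,0.65,-0.11,0,0,0.03,0.85,-0.12,0,0,0.03,1.07,-0.11,0,0,0.03,1.28,-0.08,0,0,0.03,1.48,-0.02,0,0,0.04,1.68,0.06,0,0,0.04,1.87,0.17,0,0,0.04,1.87,0.17,0,0],
)

```text
t: 10.75
tcp_pos: [0.5244, 0.1528, 0.2756]
tool_rot: [0.992, -0.127, 0.0, 0.0]
force: [0.4, 0.4, -1.3]
finger_gap: 0.001
gripper_force: 0.0
```

```bash
python3 go.py && python3 - <<'E'
from m import *
from scipy.spatial.transform import Rotation
yw=1.3195;X=np.array([np.cos(yw),np.sin(yw)]);Y=np.array([-X[1],X[0]]);C=np.array([.5514,.1136])
c=cam('side'); P=cloud(c); b=np.stack([(P[...,:2]-C)@X,(P[...,:2]-C)@Y,P[...,2]],-1)
k=(b[...,1]<-.03)&(b[...,1]>-.12)&(b[...,2]>.12)&(b[...,0]<.12)&(b[...,0]>-.12)
q=b[k]; print(k.sum(),'max z',q[:,2].max()); i=q[:,2].argmax(); a=np.arctan2(q[:,2]-.08,.115-q[:,0]); print('angle',np.percentile(a,[5,50,95]))
s=sensors.sense(); R=Rn.from_quat(s['tool_rot']).as_matrix()
for th in np.r_[np.arange(.99,-.01,-.11),-.01]:
    r=.195; x=.115-r*np.cos(th)+.008*np.sin(th)+.0145; z=.08+r*np.sin(th)+.008*np.cos(th)+.022
    p=np.r_[C+x*X+.04*Y,z]; print('%.2f'%th,(R.T@(p-s['tcp_pos'])).round(3))
E
```

```text
t 10.75 tcp [0.5244 0.1528 0.2756] basket 0.031243325957134693 0.03590028542656783 yaw -0.2544836440139783 q [ 0.079   0.3944  1.6055 -0.0003  1.141   1.9044]
1454 max z 0.28868068600702346
angle [1.02418371 1.04157786 1.06797462]
0.99 [-0.004  0.003  0.007]
0.88 [-0.004  0.021  0.019]
0.77 [-0.004  0.037  0.032]
0.66 [-0.004  0.052  0.048]
0.55 [-0.004  0.065  0.065]
0.44 [-0.004  0.076  0.084]
0.33 [-0.004  0.085  0.103]
0.22 [-0.004  0.092  0.124]
0.11 [-0.004  0.096  0.145]
0.00 [-0.004  0.098  0.166]
-0.01 [-0.004  0.098  0.168]
```

In the tool's units: 0.167 m is 1.67, 0.163 m is 1.63.

Request:
drive_effector(
  rows=[-0.04,0.1,0.12,0,0,-0.04,0.21,0.19,0,0,-0.04,0.37,0.32,0,0,-0.04,0.52,0.48,0,0,-0.04,0.65,0.65,0,0,-0.04,0.76,0.84,0,0,-0.04,0.85,1.03,0,0,-0.04,0.9,1.15,0,0,-0.04,0.92,1.26,0,0,-0.04,0.95,1.37,0,0,-0.04,0.97,1.47,0,0,-0.04,0.98,1.56,0,0,-0.04,0.98,1.63,0,0,-0.04,0.98,1.67,0,0,-0.04,0.98,1.67,0,0],
)

```text
t: 12.3
tcp_pos: [0.4965, 0.0607, 0.1098]
tool_rot: [0.992, -0.125, 0.0, 0.0]
force: [-3.9, -1.2, 19.2]
finger_gap: -0.001
gripper_force: 10.0
```

```bash
python3 go.py
```

```text
t 12.3 tcp [0.4965 0.0607 0.1098] basket -0.06488337548561633 0.03998905862004205 yaw -0.2503423868996217 q [-0.1018  0.5959  1.8658 -0.0009  0.6791  1.72  ]
```

In the tool's units: -0.2 m is -2, -0.15 m is -1.5.

Request:
drive_effector(
  rows=[0,0,0,0,0,0,0,0,0,0,0,0,-0.5,0,0,0,0,-1,0,0,0,0,-1.5,0,0,0,0,-2,0,0,0,0,-2,0,0],
)

```text
t: 13.0
tcp_pos: [0.5003, 0.0607, 0.3145]
tool_rot: [0.992, -0.125, 0.008, -0.0]
force: [0.4, 0.5, -1.4]
finger_gap: 0.008
gripper_force: 0.0
```

```bash
python3 go.py b,-.25,0,.30,-.2513 b,-.25,0,.185,-.2513; python3 - <<'E'
from m import *
yw=1.3195;X=np.array([np.cos(yw),np.sin(yw)]);Y=np.array([-X[1],X[0]]);C=np.array([.5514,.1136])
for n in('side','top'):
    c=cam(n); P=cloud(c); b=np.stack([(P[...,:2]-C)@X,(P[...,:2]-C)@Y,P[...,2]],-1)
    k=(abs(b[...,1])<.11)&(abs(b[...,0])<.1)&(b[...,2]<.12)&(b[...,2]>.07); q=b[k]; a=np.polyfit(q[:,0],q[:,2],1); print('lid',k.sum(),-a[0],np.median(q[:,2]))
    k=(abs(b[...,1])<.012)&(b[...,0]<-.12)&(b[...,0]>-.2)&(b[...,2]>.11); q=b[k]; a=np.polyfit(q[:,2],q[:,0],1); print('clamp',k.sum(),np.pi/2-np.arctan(a[0]),q[:,2].max(),q[:,0].min())
E
```

```text
t 13.0 tcp [0.5003 0.0607 0.3145] basket -0.06393067584889595 0.03631729243145605 yaw -0.25060254561586764 q [-0.1013  0.2836  1.6617  0.0001  1.1807  1.72  ]
[ 0.4892 -0.1285  0.3   ] shift [0.036  0.1861 0.0146] turn 0.0006974543841323788
[ 0.4892 -0.1285  0.185 ] shift [0.0342 0.1864 0.1296] turn 0.0006974543841323788
lid 2804 0.0008148759870245332 0.08841313339347334
clamp 273 1.507156908692945 0.5913017571233821 -0.1714631367935894
lid 1547 0.004457880893162628 0.08805943344042522
clamp 99 2.0342808470050326 0.1924211430228051 -0.16854156173438994
```

In the tool's units: 0.186 m is 1.86, 0.13 m is 1.3.

Request:
drive_effector(
  rows=[0.36,1.86,0.1,0,0,0.36,1.86,0.1,0,0,0.36,1.86,0.1,0,0,0.36,1.86,0.1,0,0,0.36,1.86,0.1,0,0,0.36,1.86,0.1,0,0,0.35,1.86,1.3,0,0,0.35,1.86,1.3,0,0,0.35,1.86,1.3,0,0,0.35,1.86,1.3,0,0],
)

```text
t: 14.1
tcp_pos: [0.4811, -0.1249, 0.174]
tool_rot: [0.992, -0.124, -0.005, -0.002]
force: [-0.4, -0.7, -0.1]
finger_gap: -0.0
gripper_force: 0.0
```

```bash
python3 go.py && python3 - <<'E'
from h import *
s=sensors.sense(); R=Rn.from_quat(s['tool_rot']).as_matrix()
yw=1.3195;X=np.array([np.cos(yw),np.sin(yw)]);Y=np.array([-X[1],X[0]]);C=np.array([.5514,.1136])
for th in np.r_[2.0,np.arange(1.85,0,-.15),0,-.02]:
    r=.075; x=-.127+r*np.cos(th)-.006*np.sin(th)-.0145; z=.0965+r*np.sin(th)+.006*np.cos(th)+.022
    p=np.r_[C+x*X,z]; print('%.2f'%th,(R.T@(p-s['tcp_pos'])).round(3))
E
```

```text
t 14.1 tcp [ 0.4811 -0.1249  0.174 ] basket -0.24847036365805433 0.008762775708011379 yaw -0.24912419899310415 q [-0.4794  0.4815  1.8212  0.0005  0.8495  1.3403]
2.00 [ 0.009 -0.07  -0.01 ]
1.85 [ 0.009 -0.081 -0.015]
1.70 [ 0.009 -0.091 -0.018]
1.55 [ 0.009 -0.103 -0.019]
1.40 [ 0.009 -0.114 -0.019]
1.25 [ 0.009 -0.125 -0.017]
1.10 [ 0.009 -0.136 -0.014]
0.95 [ 0.009 -0.146 -0.009]
0.80 [ 0.009 -0.155 -0.002]
0.65 [ 0.009 -0.163  0.006]
0.50 [ 0.009 -0.17   0.015]
0.35 [ 0.009 -0.175  0.025]
0.20 [ 0.01  -0.179  0.035]
0.05 [ 0.01  -0.181  0.046]
0.00 [ 0.01  -0.182  0.05 ]
-0.02 [ 0.01  -0.182  0.051]
```

Request:
drive_effector(
  rows=[0,0,0,0,0,0,0,0,0,0,0,0,0,0,0],
)

```text
t: 14.4
tcp_pos: [0.4851, -0.1282, 0.1792]
tool_rot: [0.992, -0.125, 0.002, 0.001]
force: [-0.6, -0.6, -0.0]
finger_gap: -0.004
gripper_force: 0.0
```

```bash
python3 go.py b,-.165,0,.198 b,-.1845,0,.192 b,-.0665,0,.1245
```

```text
t 14.4 tcp [ 0.4851 -0.1282  0.1792] basket -0.2506370096054904 0.004068707119824842 yaw -0.2504844770467517 q [-0.4813  0.4738  1.8145  0.0001  0.8499  1.3399]
[ 0.5104 -0.0462  0.198 ] shift [ 0.0042 -0.0856 -0.0188] turn None
[ 0.5055 -0.0651  0.192 ] shift [ 0.0042 -0.0661 -0.0128] turn None
[0.5349 0.0492 0.1245] shift [ 0.004  -0.1842  0.0546] turn None
```

Careful with the scale: shifts go in units of 100 mm. That gives: -0.005 m is -0.05, -0.004 m is -0.04.

Request:
drive_effector(
  rows=[0.04,-0.4,-0.05,0,0,0.04,-0.7,-0.06,0,0,0.04,-0.83,-0.1,0,0,0.04,-0.93,-0.13,0,0,0.04,-1.05,-0.14,0,0,0.04,-1.16,-0.14,0,0,0.04,-1.27,-0.12,0,0,0.04,-1.38,-0.09,0,0,0.04,-1.48,-0.04,0,0,0.04,-1.57,0.03,0,0,0.04,-1.65,0.11,0,0,0.04,-1.72,0.2,0,0,0.04,-1.77,0.3,0,0,0.04,-1.81,0.4,0,0,0.04,-1.83,0.49,0,0,0.04,-1.84,0.55,0,0,0.04,-1.84,0.56,0,0,0.04,-1.84,0.56,0,0],
)

```text
t: 16.2
tcp_pos: [0.5335, 0.049, 0.1241]
tool_rot: [0.992, -0.125, 0.0, 0.0]
force: [-5.1, 1.4, 22.2]
finger_gap: -0.003
gripper_force: 11.1
```

```bash
python3 go.py
```

```text
t 16.2 tcp [0.5335 0.049  0.1241] basket -0.06699831340119054 0.001229665281017124 yaw -0.25116836219810984 q [-0.1169  0.6013  1.7684 -0.0004  0.7715  1.7053]
```

Pressed home at the expected height (tips at 102 mm). I lift clear and check.

Request:
drive_effector(
  rows=[0,0,0,0,0,0,0,-0.5,0,0,0,0,-1,0,0,0,0,-1.5,0,0,0,0,-2,0,0,0,1,-2,0,0,0,2,-2,0,0,0,2,-2,0,0,0,2,-2,0,0,0,2,-2,0,0,0,2,-2,0,0],
)

```text
t: 17.3
tcp_pos: [0.4831, -0.1456, 0.3208]
tool_rot: [0.992, -0.127, -0.001, -0.001]
force: [0.6, 0.9, -0.3]
finger_gap: -0.0
gripper_force: 0.0
```

```bash
python3 - <<'E'
from m import *
yw=1.3195;X=np.array([np.cos(yw),np.sin(yw)]);Y=np.array([-X[1],X[0]]);C=np.array([.5514,.1136])
for n in('side','top'):
    c=cam(n); P=cloud(c); b=np.stack([(P[...,:2]-C)@X,(P[...,:2]-C)@Y,P[...,2]],-1)
    k=(abs(b[...,1])<.11)&(abs(b[...,1])>.03)&(abs(b[...,0])<.1)&(b[...,2]<.12)&(b[...,2]>.07); q=b[k]; a=np.polyfit(q[:,0],q[:,2],1); print('lid',k.sum(),-a[0],np.median(q[:,2]))
    k=(abs(b[...,1])<.01)&(b[...,0]<-.035)&(b[...,0]>-.11)&(b[...,2]>.093)&(b[...,2]<.15); q=b[k]; a=np.polyfit(q[:,0],q[:,2],1); print('clamp',k.sum(),a[0],np.median(q[:,2]))
    k=np.zeros((400,640),bool); 
    for nm,p in(('bowl',(.4918,-.389)),('jar',(.4407,.462))):
        k=(np.hypot(P[...,0]-p[0],P[...,1]-p[1])<.07)&(P[...,2]>.03); print(nm,(P[k].min(0)+P[k].max(0))/2 if k.any() else None)
    if n=='top': cv2.imwrite('pics/f.png',cv2.resize(c['pixels'][120:275,150:480,::-1],None,fx=2.4,fy=2.4))
E
```

```text
lid 2263 0.0012085462072195052 0.08841718854859537
clamp 116 -0.0017285839694238978 0.10250712466823914
bowl [ 0.49195125 -0.3876317   0.03750116]
jar [0.44222209 0.46165005 0.07347721]
lid 3575 0.0015410703778989136 0.08826552966666479
clamp 171 -0.014477602922002538 0.10186166727221369
bowl [ 0.49114512 -0.3910878   0.03924822]
jar [0.44084114 0.46206873 0.07529171]
```

View pics/f.png

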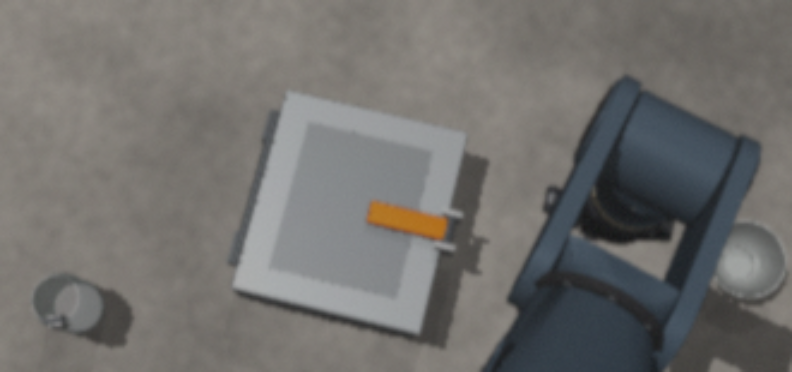

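The lid is shut and the clamp lies flat on it at (407,220). The jar (68,302) and bowl (748,260) have not moved, and the arm is clear.

```bash
python3 -c "
from station import manip, eyes, sensors; print(manip.sign_off())"
```

```text
the job is handed in; nothing more can be done
None
```

The job is handed in: the rattle lay flat in the front compartment when the lid went over it, the lid measures fully shut, the clamp lies flat on it, and the bowl and jar have not moved; the hand-in printed no verdict.

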